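# Fit the finned heatsink on its studs and lock it with the turn button

### The arm

A 6-joint arm with a two-finger parallel gripper is mounted at the origin on a cart in front of the work surface, level with it; the furniture and walls round the work are solid. World frame = base frame: x ahead of the robot, y to its left, z up, the work surface at z = 0. Lengths are in m, angles in rad, forces in N, time in s.
With the tool pointing down it reaches from about 0.275 to 0.725 m from the base axis. Payload 15.9 kg.
Tool frame: the origin (TCP) lies on the centre line of the jaws, within the pads' length; the fingertips stand env.tips_ahead ahead of it and the grasp point (between the pads) lies 3 mm ahead of it (env.tips_ahead is the distance from the TCP to the fingertips, in m); z points along the fingers, y is the line along which they close (so a half turn about z gives the same grasp; the last joint's range is limited). The gripper opens to 85 mm and grips with 20 to 120 N. Pads are 22 mm wide; open, the fingers measure 114 mm over their backs; the gripper's body (76 mm by 85 mm) begins 54 mm behind the grasp point. The pads swing forward as they close: fully open they stand 13 mm farther back than shut.
Start: joints at [-1.263, 0.213, -0.034, 1.323, 0, 1.571], TCP at [0.151, -0.476, 0.253] pointing down, gripper open.
Joint ranges: [-2.98, 2.98], [-0.74, 1.72], [-1.14, 1.35], [-2.1, 2.04], [-1.57, 1.44], [-3.14, 3.14]. Speed limits (rad/s): [1.89, 1.89, 2.39, 2.57, 3.14, 3.14].

### API

Orientations are given as a rotation vector (axis times angle).
In Python, from station import env gives the robot as it stands.
- The arm moves only by the tool servo_tool, never from a script. Its argument "series" is text: rows parted by semicolons, each of 7 numbers parted by spaces: the gripper command: -1 is fully open, 1 is shut, values between are in proportion, then the shift along the tool's x, y, z in mm, then the turn, a rotation vector about the tool's x, y, z in rad. A call has 1 to 12 rows; each row shifts and turns the commanded pose from where the row before left it, along the tool's axes as they then stand; what a row does not reach is not made up. A row lasts 1/10 s, in which the tool goes at most 50 mm and 8.59 degrees, less where a joint would pass 70% of its speed; a pose out of reach is approached as far as the arm can. A call is refused whole if a number of a shift passes 50 or a number of a turn 0.15, either way. A call with a gripper value outside its range is refused whole. The fingers move at their own pace and stop on an object; the grip force is fixed at half the most. Time passes only in rows, so rows that do not move let the fingers close. It gives the time, the measured TCP pose, the force, the opening and the grip force at its end, in the units of the state.
- env.observe(): the state, without advancing time (a new reading comes with each control period).
- env.camera(name): name is "scene" or "top"; returns a dict with "img" (400x640x3 uint8, red, green, blue), "intrinsics" (3x3 intrinsics, pixels), "R" (3x3) and "t" (3): a world point X has camera coordinates R X + t. Camera axes: x right, y down, z forward; pixel columns grow to the right and rows downward; lengths in m; the calibration is good to about 2 mm. A picture is of the moment at which its call begins. There is no depth.
- env.job_done(): hands the job in; it is judged then, once.
The state is a dict: "time": time; "joint_pos": joint angles; "qd": joint speeds; "effort": joint torques, N m; "position": TCP position; "tool_rot": TCP orientation; "ft_force": force on the tool from outside, world axes, zero at the start; "wrist_torque": the same for the moment, N m; "finger_gap": finger opening in m; "gripper_force": force on a finger pad.
Only numpy, scipy, OpenCV 4.12 (cv2) and the standard library are available. Lean on these libraries where they do the work, as an engineer would, in place of code of your own. Each camera call takes 0.05 s, during which the arm holds its last target. There are 200 camera calls.

### The job

Swing the turn button on the steel chassis plate aside, turn the loose finned heatsink so that its three flange holes match the plate's three studs, and slide it down until it lies flat and fully home on the plate. Then swing the turn button back, all the way, so that its tip lies over the heatsink's edge, and let go of everything. Do not shift or knock over the flux tub, the glue bottle and the plastic screw cup standing nearby.

Things in the scene. Friction and masses are not known exactly. Their poses are not given: they have to be found in the camera images.
- mount: fixed dark steel chassis plate, 150 x 90 x 12 mm. Origin on the underside, z up; spans x -87..+63, y -45..+45 mm, top at z = 12. Three upright 6 mm studs with tapered tips rise 21 mm above its top at (x, y) = (-36, 22), (-36, -22) and (36, 0) mm: a pair at one end, a single one at the other. A turn button pivots at (-66, 0), at the pair's end
- stud0_tip (a point): tip of the stud at (-36, +22) mm of the plate, 33 mm above the bench
- stud1_tip (a point): tip of the stud at (-36, -22) mm of the plate, 33 mm above the bench
- stud2_tip (a point): tip of the single stud at (+36, 0) mm of the plate, 33 mm above the bench
- heatsink: loose grey anodised heatsink, about 0.25 kg, fins up. Origin: centre of the flange's underside, z up. Flange 100 (x) x 66 (y) x 6 mm; 9 mm through holes at (-36, 22), (-36, -22), (36, 0) mm, so it fits one way round, axes along the plate's. Six fins form a block 52 mm long (x), 40 mm wide (y), top 51 mm above the underside; grip it across y. Home: origin at (0, 0, 12) mm of the plate
- hole0 (a point): centre of the hole at (-36, +22) mm of the heatsink, on the underside; goes over stud0
- hole1 (a point): centre of the hole at (-36, -22) mm of the heatsink, on the underside; goes over stud1
- hole2 (a point): centre of the single hole at (+36, 0) mm of the heatsink, on the underside; goes over stud2
- turn_button (a joint): turn button, a steel bar 76 x 14 x 7 mm on a pivot, underside 20 mm above the bench (2 mm over a seated flange). 0 (stop) = locked: tip along the plate's +x, lapping 12 mm over the flange edge. Grows counter-clockwise seen from above to a stop at 1.75; out of the heatsink's way from 1.35 on. Stays where left (1.2 N at its pin). Starts near locked; a raised heatsink blocks it
- button_pin (a point): centre of the top of the upright round black pin on the turn button's tail, 42 mm from the pivot, opposite the tip; the pin is 12 to 13 mm thick, spans 27 to 66 mm above the bench and is the handle to grip or push
- button_tip (a point): underside of the turn button at the end of its tip, 28 mm from the pivot
- microscope: fixed stereo microscope, about 0.35 m tall, standing to the right of the work; an obstacle, keep clear of it (a desk lamp's head, too, hangs 0.19 to 0.34 m above the bench at the far right of the work)
- flux_tub: round white flux tub with a blue lid, 45 mm across, 23 mm high; origin at the centre of its underside; leave it alone
- glue_bottle: slim white glue bottle, 23 mm across, 58 mm high; origin at the centre of its underside; leave it alone
- screw_cup: clear plastic cup of screws, 52 mm across, 42 mm high; origin at the centre of its underside; leave it alone

How it is judged:
By the outcome, as a careful person would: the job done as asked, in the order asked, and still so for the second after the job is handed in, with the robot touching nothing.
It also fails if it takes over 72 s, if anything falls off the work surface, if the arm or the gripper's body presses on something with over 40 N, if the wrist force passes 120 N, or if a joint passes its speed limit or range.

## Working session

There is one attempt and no reset: what is moved stays moved. The work goes in short steps, Python scripts to look and compute and a tool call to move; the robot and the scene stay as the last step left them, time stands still between calls to the robot, and variables do not carry over. Pictures are saved under pics/ and viewed, at most 12 in all, crops included, and the job is handed in when it is done.

Besides the shell and the picture viewer there is one more tool, called as name(argument=value, ...) on one line, values as JSON. servo_tool: Moves the arm, as the interface text tells. Its arguments: {"type":"object","properties":{"series":{"type":"string"}},"required":["series"]}

```bash
ls; mkdir -p pics; python3 - <<'E'
from station import env
import cv2,numpy as np
print(env.tips_ahead, env.observe())
for n in("scene","top"):
    c=env.camera(n); cv2.imwrite(f"pics/{n}0.png",c["img"][:,:,::-1]); print(n,c["intrinsics"],c["R"],c["t"], -c["R"].T@c["t"])
E
```

```text
pics
0.022 {'time': 0.0, 'joint_pos': array([-1.26299178e+00,  2.13356859e-01, -3.50554522e-02,  1.32348814e+00,
       -9.13354990e-07,  1.57080635e+00]), 'qd': array([-0.00198536,  0.00015646, -0.00019475, -0.00178849,  0.00141187,
        0.00106028]), 'effort': array([-2.38322194e-03, -6.86160278e+01,  4.87124598e+01,  1.69386651e-02,
       -2.19178078e-04, -4.64696245e-05]), 'position': array([ 0.15138935, -0.47620509,  0.25281724]), 'tool_rot': array([-3.10338465e+00, -4.81409041e-01,  2.67202449e-04]), 'ft_force': array([-0.03080597, -0.28456426, -0.20524759]), 'wrist_torque': array([-0.04989408, -0.03703828,  0.03383555]), 'gripper_force': 0.0, 'finger_gap': 0.08530673658617899}
scene [[456.37508379   0.         313.58231456]
 [  0.         456.37508379 200.02009665]
 [  0.           0.           1.        ]] [[-0.76812036 -0.64018194 -0.01257732]
 [-0.44385173  0.54650628 -0.71015951]
 [ 0.46150488 -0.53990552 -0.70392846]] [0.45585349 0.21216284 0.85367793] [0.05034266 0.63678628 0.75733107]
top [[384.25458824   0.         321.77195606]
 [  0.         384.25458824 201.16315919]
 [  0.           0.           1.        ]] [[ 0.0268079  -0.99961144  0.00763588]
 [-0.99766202 -0.02723443 -0.06267994]
 [ 0.06286354 -0.00593771 -0.99800447]] [0.08688769 0.51849823 0.87724954] [0.45980971 0.10618378 0.90733493]
```

View pics/scene0.png

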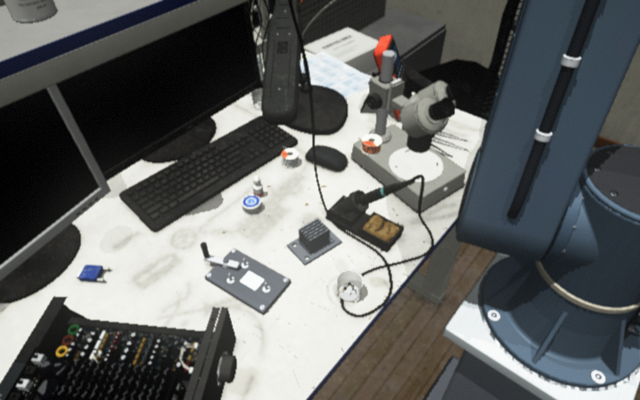

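View pics/top0.png

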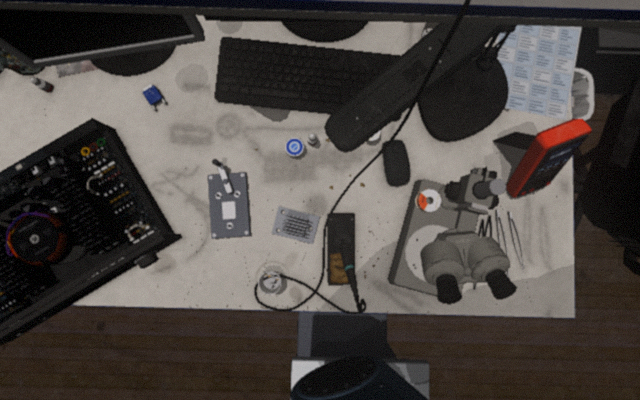

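The top view shows the plate at about (229,205) with its button end up, the heatsink at (297,225), the tub at (295,148), the bottle at (313,139) and the cup at (270,277). The scene view shows the plate at (248,280) and the heatsink at (314,240). I'll zoom in on both.

```bash
cat > h.py <<'E'
import numpy as np,cv2
from station import env
def ray(c,u,v):
    d=c["R"].T@np.linalg.solve(c["intrinsics"],[u,v,1.]); return -c["R"].T@c["t"],d
def onz(c,u,v,z):
    o,d=ray(c,u,v); return o+d*(z-o[2])/d[2]
def tri(c1,p1,c2,p2):
    o,d=ray(c1,*p1);q,e=ray(c2,*p2)
    s=np.linalg.lstsq(np.c_[d,-e],q-o,rcond=None)[0]
    a=o+d*s[0];b=q+e*s[1];return (a+b)/2,np.linalg.norm(a-b)
def proj(c,X):
    p=c["intrinsics"]@(c["R"]@np.asarray(X,float)+c["t"]);return p[:2]/p[2]
def crop(c,x,y,w,h,k,f):
    im=cv2.resize(c["img"][y:y+h,x:x+w,::-1],None,fx=k,fy=k,interpolation=cv2.INTER_CUBIC);cv2.imwrite(f,im)
E
python3 - <<'E'
from h import *
crop(env.camera("top"),190,145,150,150,4,"pics/t1.png")
crop(env.camera("scene"),195,210,180,110,4,"pics/s1.png")
E
```

```text
(no output)
```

View pics/t1.png

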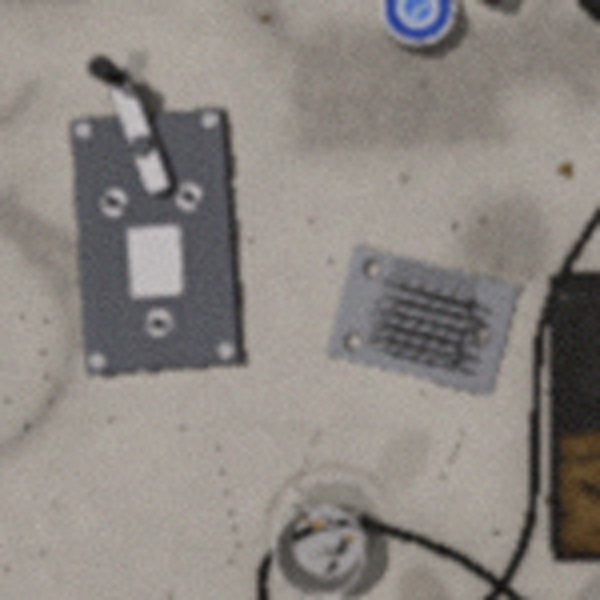

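View pics/s1.png

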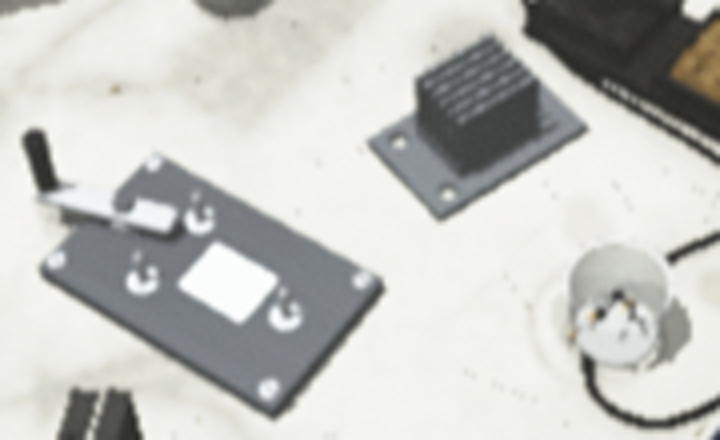

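The top crop shows the stud rings at crop (190,196), (114,202) and (159,322). The pin top is at (104,66) and the tip at (157,190). The heatsink's paired holes are at (373,268) and (354,341), with the flange corners clear. The pair's end of the plate faces away from the robot, and the heatsink has to turn about 76° clockwise. Next I'll measure.

```bash
python3 - <<'E'
from h import *
np.set_printoptions(precision=4,suppress=True)
T=env.camera("top");S=env.camera("scene")
t=lambda x,y:((x+.5)/4+190-.5,(y+.5)/4+145-.5)
s=lambda x,y:((x+.5)/4+195-.5,(y+.5)/4+210-.5)
def fit(L,W):
    L=np.array(L,float);W=np.array(W)[:,:2];a=L-L.mean(0);b=W-W.mean(0)
    th=np.arctan2((a[:,0]*b[:,1]-a[:,1]*b[:,0]).sum(),(a*b).sum())
    R=np.array([[np.cos(th),-np.sin(th)],[np.sin(th),np.cos(th)]]);o=W.mean(0)-R@L.mean(0)
    print("origin",o,"yaw",th,"res mm",1e3*np.linalg.norm(L@R.T+o-W,axis=1));return o,R
K=np.array([(-36,22),(-36,-22),(36,0)])/1e3
for n,c,f,p in(("top",T,t,[(190,196),(114,202),(159,322)]),("scene",S,s,[(143,278),(199,216),(285,312)])):
    if n=="scene": p=[p[0],p[1],p[2]]
    print("plate",n);o,R=fit(K,[onz(c,*f(*q),.012) for q in p])
print("heatsink holes top");fit(K[:2].tolist(),[onz(T,*t(*q),.006) for q in[(373,268),(354,341)]])
print("corners top");fit(np.array([(-50,33),(50,33),(50,-33),(-50,-33)])/1e3,[onz(T,*t(*q),.006) for q in[(358,246),(520,287),(496,394),(330,355)]])
print("scene holes");fit(K[:2].tolist(),[onz(S,*s(*q),.006) for q in[(399,142),(448,192)]]);
print("scene holes sw");fit(K[:2].tolist(),[onz(S,*s(*q),.006) for q in[(448,192),(399,142)]])
print("pin",tri(T,t(104,66),S,s(35,133)),onz(T,*t(104,66),.066),onz(S,*s(35,133),.066))
for n,p,z in(("tub",(295,148),.023),("bottle",(313,139),.058),("cup",(270,277),.03)):print(n,onz(T,*p,z))
E
```

```text
plate top
origin [0.4903 0.3173] yaw -3.0412425063545756 res mm [0.2192 0.2453 0.1679]
plate scene
origin [0.4917 0.3139] yaw -3.040702485669888 res mm [44.6273 44.1223  0.5051]
heatsink holes top
origin [0.4601 0.161 ] yaw -1.7924001872960504 res mm [0.0111 0.0111]
corners top
origin [0.4597 0.1593] yaw -1.7808347822186277 res mm [0.853  1.5893 0.9403 0.4341]
scene holes
origin [0.4588 0.1604] yaw -1.7826537555388469 res mm [0.5513 0.5513]
scene holes sw
origin [0.474  0.2307] yaw 1.3589388980509463 res mm [0.5513 0.5513]
pin (array([0.5944, 0.3368, 0.0677]), np.float64(0.00036788286187625606)) [0.5948 0.3374 0.066 ] [0.5955 0.336  0.066 ]
tub [0.6376 0.1665 0.023 ]
bottle [0.6521 0.1245 0.058 ]
cup [0.3404 0.2132 0.03  ]
```

servo_tool(series="-1 0 0 -45 0 0 0;-1 0 0 -45 0 0 0;-1 0 0 -45 0 0 0;-1 0 0 -45 0 0 -0.1;-1 0 0 -45 0 0 -0.1")

```text
time: 0.8
position: [0.1515, -0.4767, 0.4714]
tool_rot: [3.046, 0.761, 0.0]
ft_force: [0.3, -1.7, 0.3]
finger_gap: 0.0856
gripper_force: 0.0
```

```bash
cat >> h.py <<'E'
def yaw(s=None):
    from scipy.spatial.transform import Rotation as Ro
    s=s or env.observe();M=Ro.from_rotvec(s["tool_rot"]).as_matrix();return np.arctan2(M[1,1],M[0,1])
def plan(pts,phis,p0=None,f0=None):
    "rows (tool mm, turn) through world waypoints with tool-y yaw phis, vertical tool"
    s=env.observe();p=np.array(s["position"] if p0 is None else p0);f=yaw(s) if f0 is None else f0
    for q,g in zip(pts,phis):
        d=(np.array(q)-p)*1e3;x=np.array([-np.sin(f),np.cos(f)]);y=np.array([np.cos(f),np.sin(f)])
        # z down: x = y cross z
        x=np.array([-y[1],y[0]])
        print("%.0f %.0f %.0f | %.3f"%(d[:2]@x,d[:2]@y,-d[2],-(g-f)));p=np.array(q);f=g
E
python3 - <<'E'
from h import *
from scipy.spatial.transform import Rotation as Ro
s=env.observe();print(s["joint_pos"],s["position"],yaw());print(Ro.from_rotvec(s["tool_rot"]).as_matrix())
E
```

```text
[-1.26302814e+00  3.24569627e-01  6.84960841e-01  1.92922430e+00
 -2.97025339e-05  1.38897181e+00] [ 0.15151082 -0.47667511  0.47144788] -1.0812032788433588
[[ 8.82524590e-01  4.70265910e-01  5.66422904e-04]
 [ 4.70266094e-01 -8.82522672e-01 -1.87999134e-03]
 [-3.84214783e-04  1.92550807e-03 -9.99998072e-01]]
```

```bash
python3 - <<'E'
from h import *
a=np.array([.1515,-.4767,.4714]);b=np.array([.594,.337,.17])
n=24;P=[];F=[]
for i in range(1,n+1):
    t=i/n;p=a+(b-a)*t;p[2]=.4714-(.30 if t>=1 else .30*max(0,(i-14)/10));P.append(p);F.append(-1.081+(1.91+1.081)*t)
plan(P,F)
E
```

```text
32 -21 0 | -0.125
35 -17 -0 | -0.125
36 -13 -0 | -0.125
38 -8 -0 | -0.125
38 -3 -0 | -0.125
39 2 -0 | -0.125
38 6 -0 | -0.125
37 11 -0 | -0.125
35 16 -0 | -0.125
33 20 -0 | -0.125
30 24 -0 | -0.125
27 27 -0 | -0.125
24 31 -0 | -0.125
20 33 -0 | -0.125
15 35 30 | -0.125
11 37 30 | -0.125
6 38 30 | -0.125
1 39 30 | -0.125
-3 38 30 | -0.125
-8 38 30 | -0.125
-13 36 30 | -0.125
-17 35 30 | -0.125
-21 32 30 | -0.125
-25 29 30 | -0.125
```

servo_tool(series="-1 32 -21 0 0 0 -0.125;-1 35 -17 0 0 0 -0.125;-1 36 -13 0 0 0 -0.125;-1 38 -8 0 0 0 -0.125;-1 38 -3 0 0 0 -0.125;-1 39 2 0 0 0 -0.125;-1 38 6 0 0 0 -0.125;-1 37 11 0 0 0 -0.125;-1 35 16 0 0 0 -0.125;-1 33 20 0 0 0 -0.125;-1 30 24 0 0 0 -0.125;-1 27 27 0 0 0 -0.125")

```text
time: 2.0
position: [0.3749, -0.0706, 0.4691]
tool_rot: [1.709, 2.636, 0.0]
ft_force: [0.9, 0.4, -0.1]
finger_gap: 0.0855
gripper_force: 0.0
```

servo_tool(series="0.3 24 31 0 0 0 -0.125;0.3 20 33 0 0 0 -0.125;0.3 15 35 30 0 0 -0.125;0.3 11 37 30 0 0 -0.125;0.3 6 38 30 0 0 -0.125;0.3 1 39 30 0 0 -0.125;0.3 -3 38 30 0 0 -0.125;0.3 -8 38 30 0 0 -0.125;0.3 -13 36 30 0 0 -0.125;0.3 -17 35 30 0 0 -0.125;0.3 -21 32 30 0 0 -0.125;0.3 0 0 0 0 0 0")

```text
time: 3.2
position: [0.5745, 0.3042, 0.1927]
tool_rot: [0.354, -3.115, 0.003]
ft_force: [-0.8, -0.4, -0.5]
finger_gap: 0.0299
gripper_force: 0.0
```

```bash
python3 - <<'E'
from h import *
s=env.observe();print(s["joint_pos"],s["position"],yaw(),s["finger_gap"],s["time"])
a=s["position"];b=np.array([.5947,.3367,.130])
plan([a+(b-a)*i/4 for i in(1,2,3,4)],[yaw()+(1.91-yaw())*i/4 for i in(1,2,3,4)])
E
```

```text
[4.86681516e-01 5.54246517e-01 3.09965130e-01 1.33374530e+00
 5.65811192e-04 2.60328820e-01] [0.5744872  0.30416811 0.19273388] 1.7971516636210056 0.029938238315821663 3.2
-7 7 16 | -0.028
-7 7 16 | -0.028
-7 6 16 | -0.028
-7 6 16 | -0.028
```

servo_tool(series="0.3 -7 7 16 0 0 -0.028;0.3 -7 7 16 0 0 -0.028;0.3 -7 6 16 0 0 -0.028;0.3 -7 6 16 0 0 -0.028;0.3 0 0 0 0 0 0;0.3 0 0 20 0 0 0;0.3 0 0 20 0 0 0;0.3 0 0 20 0 0 0;0.3 0 0 8 0 0 0;0.3 0 0 0 0 0 0")

```text
time: 4.2
position: [0.5953, 0.3335, 0.0665]
tool_rot: [0.517, -3.097, 0.001]
ft_force: [-0.2, -0.4, 1.0]
finger_gap: 0.0302
gripper_force: 0.0
```

```bash
python3 - <<'E'
from h import *
s=env.observe();print(s["position"],yaw(),s["finger_gap"],s["time"])
crop(env.camera("scene"),170,190,150,110,5,"pics/s2.png")
E
```

```text
[0.59529078 0.33349479 0.06645745] 1.9017040155003007 0.03016328836406951 4.2
```

View pics/s2.png

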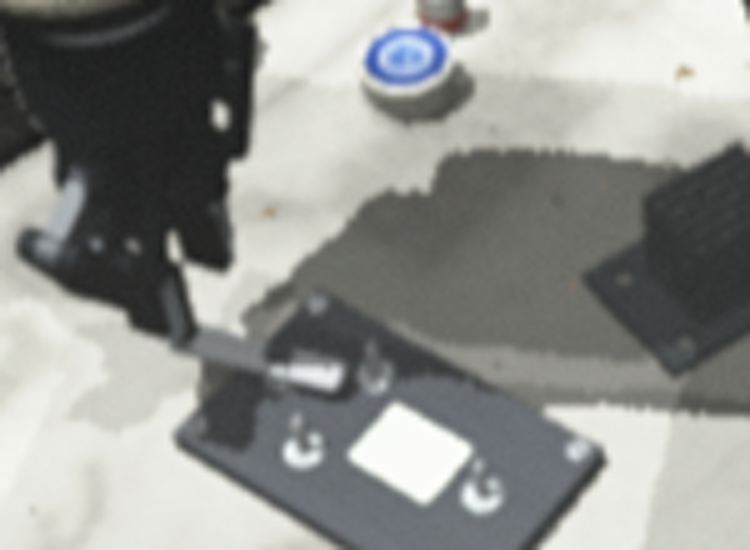

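The pin sits between the fingers at about (180,290) in the crop, with the bar and plate undisturbed. I'll narrow the cage and swing along the arc.

```bash
python3 - <<'E'
from h import *
c=np.array([.556,.3235]);P=[];F=[]
for a in np.linspace(.337,1.80,13):
    P.append([*(c+.042*np.array([np.cos(a),np.sin(a)])),.0665]);F.append(a+np.pi/2)
plan(P,F)
E
```

```text
-1 3 1 | -0.006
0 5 -0 | -0.122
0 5 -0 | -0.122
0 5 -0 | -0.122
0 5 -0 | -0.122
0 5 -0 | -0.122
0 5 -0 | -0.122
0 5 -0 | -0.122
0 5 -0 | -0.122
0 5 -0 | -0.122
0 5 -0 | -0.122
0 5 -0 | -0.122
0 5 -0 | -0.122
```

servo_tool(series="0.58 -1 3 0 0 0 0;0.58 0 0 0 0 0 0;0.58 0 0 0 0 0 0;0.58 0.3 5.1 0 0 0 -0.122;0.58 0.3 5.1 0 0 0 -0.122;0.58 0.3 5.1 0 0 0 -0.122;0.58 0.3 5.1 0 0 0 -0.122;0.58 0.3 5.1 0 0 0 -0.122")

```text
time: 5.05
position: [0.5809, 0.3574, 0.0673]
tool_rot: [-1.431, 2.796, -0.001]
ft_force: [0.9, -0.6, 0.7]
finger_gap: 0.0177
gripper_force: 0.6
```

servo_tool(series="0.58 0.3 5.1 0 0 0 -0.122;0.58 0.3 5.1 0 0 0 -0.122;0.58 0.3 5.1 0 0 0 -0.122;0.58 0.3 5.1 0 0 0 -0.122;0.58 0.3 5.1 0 0 0 -0.122;0.58 0.3 5.1 0 0 0 -0.122;0.58 0.3 5.1 0 0 0 -0.122;0.58 0 0 0 0 0 0")

```text
time: 5.85
position: [0.5465, 0.3645, 0.0674]
tool_rot: [-2.458, 1.956, -0.0]
ft_force: [0.3, -0.9, -0.3]
finger_gap: 0.0179
gripper_force: 0.0
```

```bash
python3 - <<'E'
from h import *
s=env.observe();print(s["position"],yaw(),s["finger_gap"],s["time"],s["joint_pos"])
crop(env.camera("scene"),170,190,150,110,5,"pics/s3.png")
E
```

```text
[0.54653954 0.36449578 0.06737899] -2.9147241325155906 0.01790324722572132 5.85 [ 5.88173917e-01  6.21177319e-01  1.00421863e-01  1.04970858e+00
  2.35523426e-06 -1.20949095e+00]
```

View pics/s3.png

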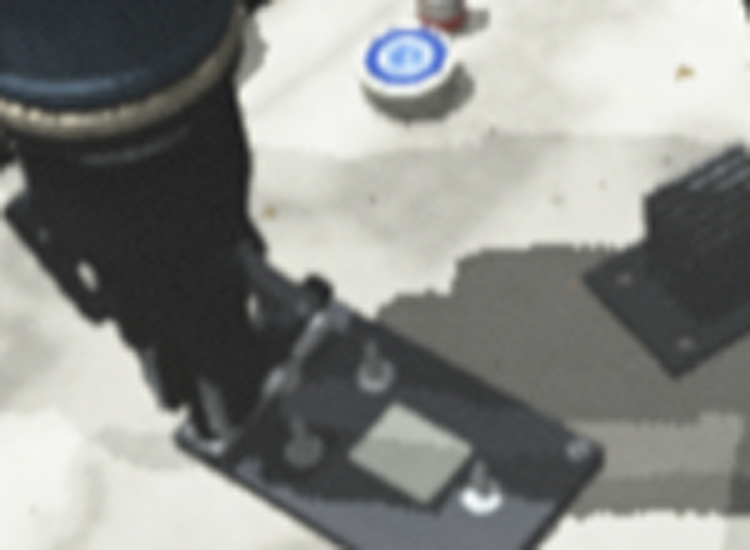

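The button bar now lies across the plate's pair end, from about (230,450) to (330,320) in the crop, clear of all the studs. I'll release and go to the heatsink.

servo_tool(series="0.4 0 0 0 0 0 0;0.4 0 0 0 0 0 0;0.4 0 0 -20 0 0 0;0.4 0 0 -40 0 0 0;0.4 0 0 -40 0 0 0;0.4 0 0 -30 0 0 0;0.4 0 0 0 0 0 0")

```text
time: 6.6
position: [0.5484, 0.3654, 0.2017]
tool_rot: [-2.45, 1.957, -0.003]
ft_force: [-0.3, 0.4, 0.2]
finger_gap: 0.0254
gripper_force: 0.0
```

```bash
python3 - <<'E'
from h import *
s=env.observe();print(s["position"],yaw(),s["finger_gap"],s["time"])
a=s["position"];b=np.array([.4598,.160,.13]);f=yaw()%(2*np.pi)
plan([a+(b-a)*i/6 for i in range(1,7)],[f+(2.928-f)*i/6 for i in range(1,7)],f0=f)
E
```

```text
[0.54842098 0.36542429 0.20165599] -2.91879644483535 0.025364732755327177 6.6
30 22 12 | 0.073
32 20 12 | 0.073
33 17 12 | 0.073
34 15 12 | 0.073
35 12 12 | 0.073
36 10 12 | 0.073
```

servo_tool(series="-1 30 22 12 0 0 0.073;-1 32 20 12 0 0 0.073;-1 33 17 12 0 0 0.073;-1 34 15 12 0 0 0.073;-1 35 12 12 0 0 0.073;-1 36 10 12 0 0 0.073;-1 0 0 0 0 0 0;-1 0 0 0 0 0 0")

```text
time: 7.4
position: [0.4584, 0.1584, 0.1247]
tool_rot: [1.97, -2.447, -0.0]
ft_force: [1.3, 0.4, -0.1]
finger_gap: 0.0857
gripper_force: 0.0
```

```bash
python3 - <<'E'
from h import *
s=env.observe();print(s["position"],yaw(),s["finger_gap"],s["time"])
plan([[.4598,.160,.041]],[2.928])
crop(env.camera("top"),190,145,150,150,4,"pics/t2.png")
E
```

```text
[0.4584024  0.1584331  0.12467798] 2.9262979526044166 0.08573653928634696 7.4
-2 -1 84 | -0.002
```

View pics/t2.png

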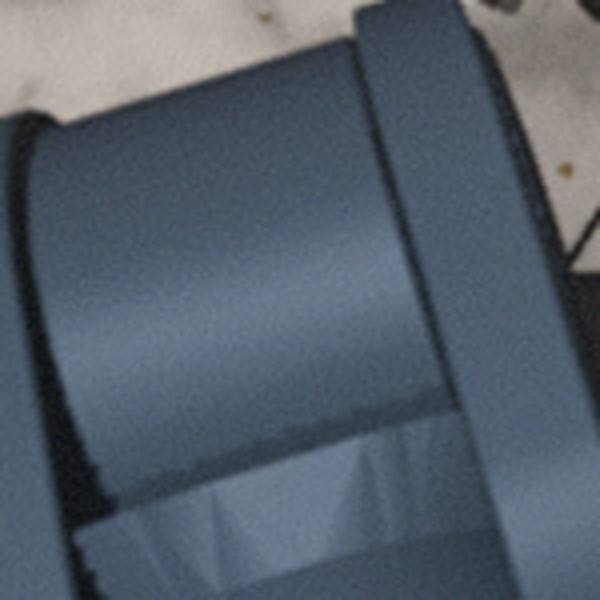

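The arm hides everything in the top view, so I'll rely on the measured pose, which agrees to 2 mm. Next: descend and grip.

servo_tool(series="-1 -1 -1 28 0 0 0;-1 -1 0 28 0 0 0;-1 0 0 18 0 0 0;-1 0 0 10 0 0 0;-1 0 0 0 0 0 0;1 0 0 0 0 0 0;1 0 0 0 0 0 0;1 0 0 0 0 0 0;1 0 0 0 0 0 0;1 0 0 0 0 0 0")

```text
time: 8.45
position: [0.4606, 0.1609, 0.0419]
tool_rot: [-1.971, 2.444, -0.001]
ft_force: [-2.9, -0.0, 8.8]
finger_gap: 0.0392
gripper_force: 61.4
```

servo_tool(series="1 0 0 0 0 0 0;1 0 0 -10 0 0 0;1 0 0 -20 0 0 0;1 0 0 -25 0 0 0;1 0 0 -25 0 0 0;1 0 0 0 0 0 0;1 0 0 0 0 0 0")

```text
time: 9.15
position: [0.4603, 0.1608, 0.1214]
tool_rot: [-1.971, 2.445, -0.001]
ft_force: [-0.2, 0.1, -3.4]
finger_gap: 0.0389
gripper_force: 60.9
```

```bash
python3 - <<'E'
from h import *
s=env.observe();print(s["position"],yaw(),s["finger_gap"],s["time"],s["ft_force"],s["wrist_torque"],s["joint_pos"])
crop(env.camera("scene"),195,170,180,140,4,"pics/s4.png")
a=s["position"];b=np.array([.4905,.3165,.125]);f=yaw()%(2*np.pi);g=1.672
plan([a+(b-a)*i/10 for i in range(1,11)],[f+(g-f)*i/10 for i in range(1,11)],f0=f)
E
```

```text
[0.46027393 0.16076955 0.12142252] 2.9280532100527 0.038935875678412064 9.15 [-0.24952584  0.14583973 -3.42611593] [-0.00540121  0.08341601  0.00098533] [ 3.36045672e-01  2.52970615e-01 -3.25325572e-01  9.91307822e-01
 -4.32177552e-06 -1.02121153e+00]
-16 -0 -1 | 0.126
-16 2 -0 | 0.126
-15 4 -0 | 0.126
-15 6 -0 | 0.126
-14 8 -0 | 0.126
-13 10 -0 | 0.126
-11 11 -0 | 0.126
-10 12 -0 | 0.126
-8 14 -0 | 0.126
-6 14 -0 | 0.126
```

View pics/s4.png

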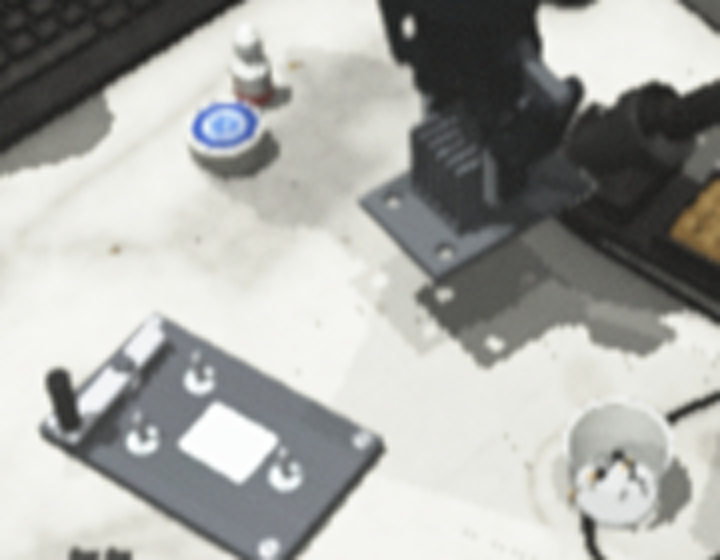

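The heatsink is held level, with holes at crop (393,202) and (445,252). The button is fully aside with its pin at (60,375), and the other objects are untouched. I'll carry and turn the heatsink over the studs.

servo_tool(series="1 -16 0 0 0 0 0.126;1 -16 2 0 0 0 0.126;1 -15 4 0 0 0 0.126;1 -15 6 0 0 0 0.126;1 -14 8 0 0 0 0.126;1 -13 10 0 0 0 0.126;1 -11 11 0 0 0 0.126;1 -10 12 0 0 0 0.126;1 -8 14 0 0 0 0.126;1 -6 14 0 0 0 0.126;1 0 0 0 0 0 0;1 0 0 0 0 0 0")

```text
time: 10.4
position: [0.4907, 0.316, 0.1199]
tool_rot: [0.158, -3.136, 0.002]
ft_force: [0.4, 0.6, -1.7]
finger_gap: 0.0391
gripper_force: 60.8
```

```bash
python3 - <<'E'
from h import *
s=env.observe();print(s["position"],yaw(),s["finger_gap"],s["time"])
plan([[.4905,.3165,.121]],[1.672])
c=env.camera("scene");crop(c,170,180,160,120,5,"pics/s5.png")
E
```

```text
[0.49074264 0.31595172 0.11986163] 1.6715793902068148 0.03907041207440922 10.4
0 1 -1 | -0.000
```

View pics/s5.png

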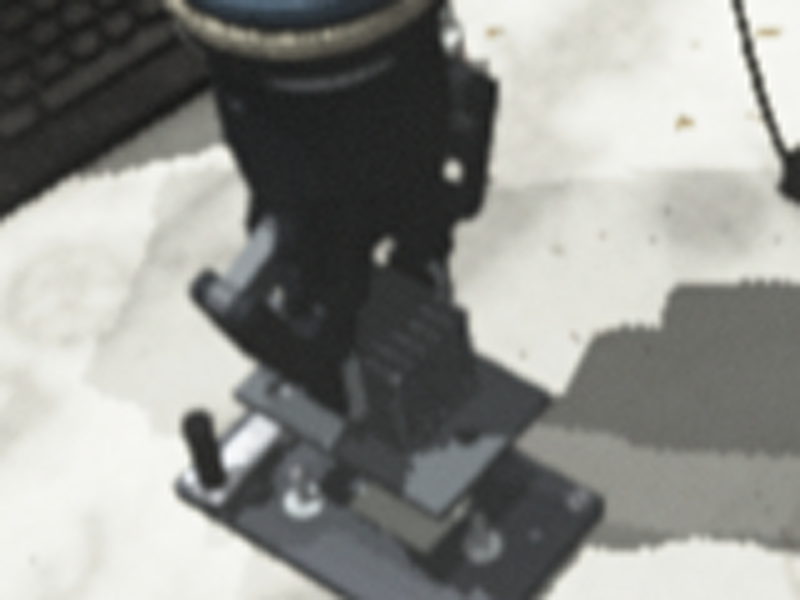

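Here the heatsink hangs over the plate in about the right orientation, with hole2 at crop (467,438) and stud rings at (303,497) and (482,543). I'll refine the numbers within the same camera, so its bias cancels.

```bash
python3 - <<'E'
from h import *
np.set_printoptions(precision=4,suppress=True)
S=env.camera("scene")
s1=lambda x,y:((x+.5)/4+195-.5,(y+.5)/4+210-.5)
s4=lambda x,y:((x+.5)/4+195-.5,(y+.5)/4+170-.5)
s5=lambda x,y:((x+.5)/5+170-.5,(y+.5)/5+180-.5)
def fit(L,W):
    L=np.array(L,float)/1e3;W=np.array(W)[:,:2];a=L-L.mean(0);b=W-W.mean(0)
    th=np.arctan2((a[:,0]*b[:,1]-a[:,1]*b[:,0]).sum(),(a*b).sum())
    R=np.array([[np.cos(th),-np.sin(th)],[np.sin(th),np.cos(th)]]);o=W.mean(0)-R@L.mean(0)
    print("origin",o,"yaw",th,"res",1e3*np.linalg.norm(L@R.T+o-W,axis=1))
K=[(-36,22),(-36,-22),(36,0)]
fit(K,[onz(S,*s1(*q),.012) for q in[(199,216),(143,278),(285,312)]])
# screws at plate corners, symmetric: scene
print("s4 plate");fit(K,[onz(S,*s4(*q),.012) for q in[(199,379),(143,439),(285,473)]])
print("s4 hs TCP .4603 .1608");fit(K[:2],[onz(S,*s4(*q),.0835) for q in[(393,202),(445,252)]])
print("s5 hs: hole1,hole2");fit(K[1:],[onz(S,*s5(*q),.082) for q in[(283,388),(467,438)]])
fit([(50,33),(50,-33)],[onz(S,*s5(*q),.084) for q in[(551,398),(434,508)]])
for X in K:
  for n,(o,y) in dict(top=((.4903,.3173),-3.0412)).items():
    R=np.array([[np.cos(y),-np.sin(y)],[np.sin(y),np.cos(y)]]);w=R@(np.array(X)/1e3)+o
    print("pred ring/tip in s5",[(proj(S,[*w,z])-[170,180])*5 for z in(.012,.033)])
E
```

```text
origin [0.4918 0.3137] yaw -3.0243281704943583 res [0.6871 0.5247 0.2814]
s4 plate
origin [0.491  0.3144] yaw -3.0228668626250585 res [0.19   0.2248 0.3165]
s4 hs TCP .4603 .1608
origin [0.4593 0.1595] yaw -1.778014027223143 res [0.6008 0.6008]
s5 hs: hole1,hole2
origin [0.4887 0.3143] yaw -3.0677317028367868 res [0.2751 0.2751]
origin [0.49   0.3119] yaw -3.1223806903229914 res [1.7187 1.7187]
pred ring/tip in s5 [array([369.731 , 426.1887]), array([363.4322, 394.1894])]
pred ring/tip in s5 [array([297.4856, 500.9517]), array([289.8008, 469.2721])]
pred ring/tip in s5 [array([475.1599, 546.7639]), array([470.347 , 515.2679])]
```

```bash
python3 - <<'E'
from h import *
np.set_printoptions(precision=4,suppress=True)
C={"top":env.camera("top"),"scene":env.camera("scene")}
t=lambda x,y:((x+.5)/4+189.5,(y+.5)/4+144.5)
s=lambda x,y:((x+.5)/4+194.5,(y+.5)/4+209.5)
pk={"top":[t(*q) for q in[(83,130),(210,120),(226,350),(97,360)]],"scene":[s(*q) for q in[(56,260),(154,162),(364,280),(268,388)]]}
rg={"top":[t(*q) for q in[(190,196),(114,202),(159,322)]],"scene":[s(*q) for q in[(199,216),(143,278),(285,312)]]}
def cen(g,p,r):
    u,v=np.round(p).astype(int);w=g[v-r:v+r+1,u-r:u+r+1].astype(float)
    w=np.clip(w-(np.median(g[v-2*r:v+2*r+1,u-2*r:u+2*r+1])+30),0,None);Y,X=np.mgrid[v-r:v+r+1,u-r:u+r+1]
    return (X*w).sum()/w.sum(),(Y*w).sum()/w.sum()
for n,c in C.items():
    g=cv2.cvtColor(cv2.imread(f"pics/{n}0.png"),cv2.COLOR_BGR2GRAY)
    W=np.array([onz(c,*cen(g,p,2),.013)[:2] for p in pk[n]])
    m=W.mean(0);d=(W[2]+W[3]-W[0]-W[1]);y=np.arctan2(d[1],d[0]);R=np.array([[np.cos(y),-np.sin(y)],[np.sin(y),np.cos(y)]])
    print(n,"sides",[np.linalg.norm(W[i]-W[i-1]) for i in range(4)],"yaw",y,"origin",m+R@[.012,0])
    for i in range(2):   # plate outline of label: centroid of largest bright blob inside
        pass
    x0=np.mean([p[0] for p in pk[n]]);y0=np.mean([p[1] for p in pk[n]])
    print(" rings centroid->plate",[ (R.T@(onz(c,*cen(g,p,3),.012)[:2]-(m+R@[.012,0])))*1e3 for p in rg[n]])
E
```

```text
top sides [np.float64(0.13452032915373663), np.float64(0.07368469746482517), np.float64(0.13456316729633355), np.float64(0.07441720473726521)] yaw -3.033231102029519 origin [0.4905 0.3174]
 rings centroid->plate [array([-35.5071,  22.1889]), array([-35.5883, -21.16  ]), array([34.9082, -0.4771])]
scene sides [np.float64(0.1355870755557647), np.float64(nan), np.float64(nan), np.float64(0.07455107171603742)] yaw nan origin [nan nan]
 rings centroid->plate [array([nan, nan]), array([nan, nan]), array([nan, nan])]<stdin>:11: RuntimeWarning: invalid value encountered in scalar divide
```

servo_tool(series="1 -1.5 0 0 0 0 -0.009;1 0 0 15 0 0 0;1 0 0 15 0 0 0;1 0 0 10 0 0 0;1 0 0 0 0 0 0;1 0 0 2 0 0 0;1 0 0 2 0 0 0;1 0 0 2 0 0 0;1 0 0 2 0 0 0;1 0 0 0 0 0 0")

```text
time: 11.6
position: [0.4928, 0.3165, 0.0728]
tool_rot: [0.167, -3.137, 0.0]
ft_force: [-0.4, 0.4, -2.6]
finger_gap: 0.0393
gripper_force: 60.9
```

```bash
python3 - <<'E'
from h import *
s=env.observe();print(s["position"],yaw(),s["wrist_torque"],s["time"])
E
```

```text
[0.49275632 0.31652083 0.07281409] 1.6771221287889702 [0.02919753 0.01558691 0.00587279] 11.6
```

servo_tool(series="1 0 0 2 0 0 0;1 0 0 2 0 0 0;1 0 0 0 0 0 0")

```text
time: 11.9
position: [0.4927, 0.3165, 0.0686]
tool_rot: [0.167, -3.137, 0.0]
ft_force: [-0.5, -0.4, -2.3]
finger_gap: 0.0391
gripper_force: 60.9
```

servo_tool(series="1 0 0 2 0 0 0;1 0 0 1 0 0 0;1 0 0 0 0 0 0")

```text
time: 12.2
position: [0.4928, 0.3165, 0.0658]
tool_rot: [0.167, -3.137, 0.0]
ft_force: [-0.2, -0.6, -2.4]
finger_gap: 0.039
gripper_force: 60.9
```

```bash
python3 - <<'E'
from h import *
s=env.observe();print(s["position"],yaw(),s["wrist_torque"],s["ft_force"],s["time"])
E
```

```text
[0.49275072 0.31649203 0.06577348] 1.6770492839865698 [-0.00937663 -0.02650051  0.04011224] [-0.15453149 -0.60555785 -2.44029964] 12.2
```

servo_tool(series="1 0 0 3 0 0 0;1 0 0 3 0 0 0;1 0 0 2 0 0 0;1 0 0 0 0 0 0")

```text
time: 12.6
position: [0.4926, 0.3165, 0.0575]
tool_rot: [0.167, -3.137, 0.0]
ft_force: [0.3, -1.1, -2.5]
finger_gap: 0.0389
gripper_force: 60.9
```

servo_tool(series="1 0 0 2 0 0 0;1 0 0 1.5 0 0 0;1 0 0 0 0 0 0")

```text
time: 12.9
position: [0.4928, 0.3165, 0.0542]
tool_rot: [0.167, -3.137, 0.0]
ft_force: [0.2, 0.3, -2.0]
finger_gap: 0.0396
gripper_force: 60.9
```

```bash
python3 - <<'E'
from h import *
s=env.observe();print(s["position"],yaw(),s["wrist_torque"],s["ft_force"],s["time"])
E
```

```text
[0.4927558  0.31649801 0.05422559] 1.6770451274753364 [ 0.00298567 -0.03424635  0.06949558] [ 0.17856845  0.30625591 -1.98531411] 12.9
```

Nearly home. I'll press down gently, then release.

servo_tool(series="1 0 0 0.5 0 0 0;1 0 0 0.5 0 0 0;1 0 0 0 0 0 0")

```text
time: 13.2
position: [0.4928, 0.3166, 0.0539]
tool_rot: [-0.167, 3.137, 0.0]
ft_force: [-3.9, -1.2, 6.3]
finger_gap: 0.0392
gripper_force: 61.7
```

servo_tool(series="-1 0 0 0 0 0 0;-1 0 0 0 0 0 0;-1 0 0 0 0 0 0;-1 0 0 0 0 0 0;-1 0 0 -15 0 0 0;-1 0 0 -35 0 0 0;-1 0 0 -45 0 0 0;-1 0 0 -45 0 0 0;-1 0 0 0 0 0 0")

```text
time: 14.1
position: [0.495, 0.3179, 0.1996]
tool_rot: [-0.166, 3.13, 0.007]
ft_force: [-0.3, 0.4, -0.3]
finger_gap: 0.0857
gripper_force: 0.0
```

```bash
python3 - <<'E'
from h import *
s=env.observe();print(s["position"],yaw(),s["finger_gap"],s["time"])
crop(env.camera("scene"),170,190,150,110,5,"pics/s6.png")
E
```

```text
[0.49496275 0.31792617 0.1996127 ] 1.677082472775854 0.0856638815466904 14.1
```

View pics/s6.png

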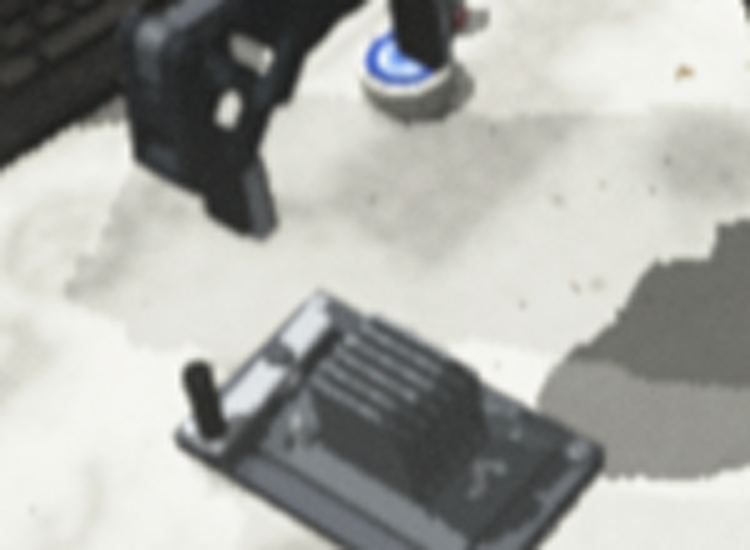

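The heatsink lies flat on the plate over all three studs, with the button bar still aside and its pin top at about (197,368) in the crop. Now back to the pin.

```bash
python3 - <<'E'
from h import *
s=env.observe();c=env.camera("scene")
print("pin scene",onz(c,(197.5)/5+169.5,(367)/5+189.5,.066))
a=s["position"];b=np.array([.548,.3645,.130]);f=yaw()
plan([a+(b-a)*i/12 for i in range(1,13)],[f+(3.368-f)*i/12 for i in range(1,13)])
E
```

```text
pin scene [0.54911267 0.36168444 0.066     ]
-6 4 3 | -0.141
-5 3 6 | -0.141
-6 2 6 | -0.141
-6 1 6 | -0.141
-6 0 6 | -0.141
-6 -1 6 | -0.141
-6 -1 6 | -0.141
-6 -2 6 | -0.141
-5 -3 6 | -0.141
-5 -4 6 | -0.141
-4 -4 6 | -0.141
-4 -5 6 | -0.141
```

servo_tool(series="0.3 -6 4 3 0 0 -0.141;0.3 -5 3 6 0 0 -0.141;0.3 -6 2 6 0 0 -0.141;0.3 -6 1 6 0 0 -0.141;0.3 -6 0 6 0 0 -0.141;0.3 -6 -1 6 0 0 -0.141;0.3 -6 -1 6 0 0 -0.141;0.3 -6 -2 6 0 0 -0.141;0.3 -5 -3 6 0 0 -0.141;0.3 -5 -4 6 0 0 -0.141;0.3 -4 -4 6 0 0 -0.141;0.3 -4 -5 6 0 0 -0.141")

```text
time: 15.4
position: [0.548, 0.3651, 0.1224]
tool_rot: [2.463, -1.946, -0.001]
ft_force: [-0.1, 0.4, -0.4]
finger_gap: 0.0297
gripper_force: 0.0
```

servo_tool(series="0.3 0 0 0 0 0 0;0.3 0 0 0 0 0 0")

```text
time: 15.6
position: [0.548, 0.3651, 0.1234]
tool_rot: [2.454, -1.959, -0.001]
ft_force: [0.5, 0.1, 0.0]
finger_gap: 0.03
gripper_force: 0.0
```

```bash
python3 - <<'E'
from h import *
s=env.observe();print(s["position"],yaw(),s["finger_gap"])
plan([[.548,.3645,.067]],[3.368],f0=yaw()%6.28318)
E
```

```text
[0.5479866  0.36505311 0.12338035] -2.918422792500422 0.03003432834525446
1 0 56 | -0.003
```

servo_tool(series="0.3 0 0 20 0 0 0;0.3 0 0 20 0 0 0;0.3 0 0 16 0 0 0;0.3 0 0 0 0 0 0;0.58 0 0 0 0 0 0;0.58 0 0 0 0 0 0;0.58 0 0 0 0 0 0")

```text
time: 16.3
position: [0.549, 0.3658, 0.0695]
tool_rot: [-2.457, 1.955, -0.001]
ft_force: [0.4, -0.2, -0.0]
finger_gap: 0.0179
gripper_force: 0.0
```

```bash
python3 - <<'E'
from h import *
s=env.observe();print(s["position"],yaw(),s["finger_gap"],s["ft_force"])
c=np.array([.556,.3235]);p=s["position"][:2]-c;a0=np.arctan2(p[1],p[0]);print(a0,np.linalg.norm(p))
P=[];F=[];n=13
for a in np.linspace(a0,.06,n+1)[1:]:
    P.append([*(c+.042*np.array([np.cos(a),np.sin(a)])),.0675]);F.append(a+np.pi/2)
plan(P,F,f0=yaw()%6.28318)
E
```

```text
[0.54901761 0.365776   0.0695211 ] -2.914815552363025 0.017919112298560837 [ 0.41412795 -0.15881253 -0.04886921]
1.7344805567663508 0.04284873614059738
2 -5 2 | 0.192
0 -5 -0 | 0.129
0 -5 -0 | 0.129
0 -5 -0 | 0.129
0 -5 -0 | 0.129
0 -5 -0 | 0.129
0 -5 -0 | 0.129
0 -5 -0 | 0.129
0 -5 -0 | 0.129
0 -5 -0 | 0.129
0 -5 -0 | 0.129
0 -5 -0 | 0.129
0 -5 -0 | 0.129
```

servo_tool(series="0.58 1.5 -5.4 1 0 0 0.14;0.58 0.4 -5.4 0 0 0 0.135;0.58 0.4 -5.4 0 0 0 0.135;0.58 0.4 -5.4 0 0 0 0.135;0.58 0.4 -5.4 0 0 0 0.135;0.58 0.4 -5.4 0 0 0 0.135;0.58 0.4 -5.4 0 0 0 0.135;0.58 0 0 0 0 0 0")

```text
time: 17.1
position: [0.5848, 0.355, 0.068]
tool_rot: [-1.288, 2.865, 0.0]
ft_force: [-0.3, 0.6, -0.7]
finger_gap: 0.0178
gripper_force: 0.0
```

servo_tool(series="0.58 0.4 -5.4 0 0 0 0.13;0.58 0.4 -5.4 0 0 0 0.13;0.58 0.4 -5.4 0 0 0 0.13;0.58 0.4 -5.4 0 0 0 0.13;0.58 0 0 0 0 0 0")

```text
time: 17.6
position: [0.5962, 0.3371, 0.0679]
tool_rot: [-0.515, 3.098, 0.0]
ft_force: [-0.5, -0.4, -0.9]
finger_gap: 0.0183
gripper_force: 0.0
```

```bash
python3 - <<'E'
from h import *
s=env.observe();print(s["position"],yaw(),s["finger_gap"],s["ft_force"])
c=np.array([.557,.3235]);p=s["position"][:2]-c;a0=np.arctan2(p[1],p[0]);print(a0,np.linalg.norm(p))
P=[];F=[]
for a in np.linspace(a0,.04,4)[1:]:
    P.append([*(c+.042*np.array([np.cos(a),np.sin(a)])),.0675]);F.append(a+np.pi/2)
plan(P,F)
E
```

```text
[0.59621788 0.3371337  0.0679242 ] 1.8999303510573293 0.01827462982568851 [-0.46577762 -0.40682487 -0.86927689]
0.3345706414052839 0.04152011707189483
-0 -4 0 | 0.093
0 -4 -0 | 0.098
0 -4 -0 | 0.098
```

servo_tool(series="0.58 0 -4 0 0 0 0.095;0.58 0.2 -4 0 0 0 0.095;0.58 0.2 -4 0 0 0 0.095;0.58 0 0 0 0 0 0")

```text
time: 18.0
position: [0.5983, 0.3256, 0.0678]
tool_rot: [-0.074, 3.14, 0.0]
ft_force: [-0.4, -0.3, -0.3]
finger_gap: 0.018
gripper_force: 0.0
```

servo_tool(series="0.58 0 -1 0 0 0 0;0.58 0 -1 0 0 0 0;0.58 0 0 0 0 0 0")

```text
time: 18.3
position: [0.5983, 0.3245, 0.0677]
tool_rot: [-0.075, 3.14, 0.003]
ft_force: [-0.3, 6.2, 0.1]
finger_gap: 0.0179
gripper_force: 3.2
```

servo_tool(series="0.58 0 -1 0 0 0 0;0.58 0 0 0 0 0 0")

```text
time: 18.5
position: [0.5983, 0.3243, 0.0678]
tool_rot: [-0.076, 3.14, 0.005]
ft_force: [0.4, 11.2, -0.1]
finger_gap: 0.0183
gripper_force: 5.6
```

It's at the stop (11 N without moving). I'll centre off the pin, lift away and check.

servo_tool(series="0.58 0 2 0 0 0 0;0.58 0 2 0 0 0 0;0.3 0 0 0 0 0 0;0.3 0 0 0 0 0 0;0.3 0 0 -20 0 0 0;0.3 0 0 -30 0 0 0;0.3 0 0 -40 0 0 0;0.3 0 0 -40 0 0 0;0.3 20 20 -20 0 0 0;0.3 0 40 -20 0 0 0;0.3 0 40 0 0 0 0;0.3 0 0 0 0 0 0")

```text
time: 19.7
position: [0.5728, 0.4297, 0.2368]
tool_rot: [0.074, -3.14, -0.001]
ft_force: [0.3, -0.6, -0.7]
finger_gap: 0.0299
gripper_force: 0.0
```

```bash
python3 - <<'E'
from h import *
s=env.observe();print(s["position"],s["ft_force"],s["time"])
crop(env.camera("scene"),160,170,160,120,5,"pics/s7.png")
E
```

```text
[0.57278552 0.42968446 0.23675892] [ 0.28462359 -0.55202427 -0.65541727] 19.7
```

View pics/s7.png

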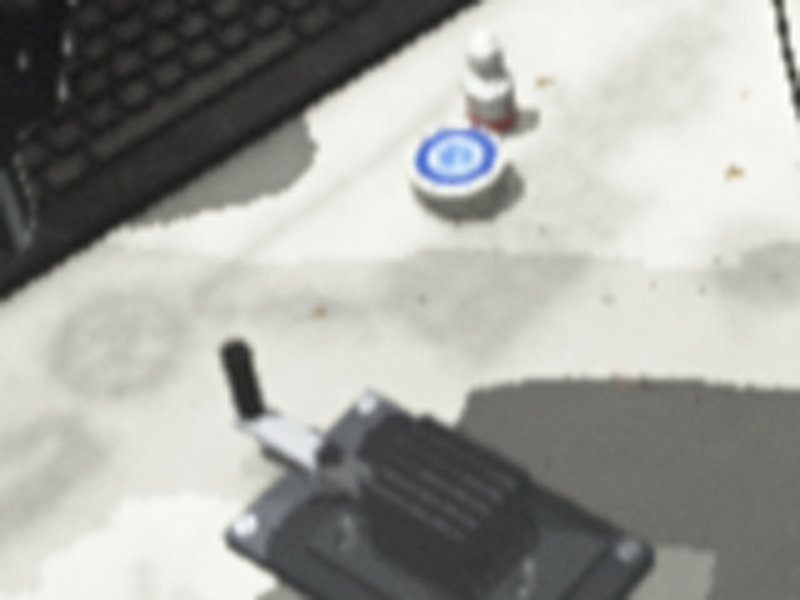

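The button runs straight along the plate axis from the pin at (235,350) to over the flange edge at about (350,470). The heatsink is flat, the tub and bottle are in place, and the gripper is clear.

```bash
python3 -c "
from station import env
print(env.job_done())"
```

```text
the job is handed in; nothing more can be done
None
```

The job is handed in at about 20 s of the 72 s allowed: the heatsink is flat on its three studs, the turn button is back against its stop with its tip over the flange edge, the gripper is clear, and the tub, bottle and cup were not touched.

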